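Dock the handheld receiver in its charging cradle

ROBOT

A 6-joint arm with a two-finger parallel gripper is mounted at the origin on the work surface. World frame = base frame: x ahead of the robot, y to its left, z up, the work surface at z = 0. Lengths are in m, angles in rad, forces in N, time in s.
With the tool pointing down it reaches from about 0.3 to 0.875 m from the base axis. Payload 6.4 kg.
Tool frame: the origin (TCP) lies midway between the tips of the shut fingers; the grasp point (between the pads) lies 19 mm behind it; z points along the fingers, y is the direction in which the jaws open and shut (so a half turn about z gives the same grasp; the last joint's range is limited). The gripper opens to 85 mm and grips with 20 to 120 N. Pads are 22 mm wide; open, the fingers measure 114 mm over their backs; the gripper's body (76 mm by 85 mm) begins 54 mm behind the grasp point. The pads swing forward as they close: fully open they stand 13 mm farther back than shut.
Start: joints at [-1.34, 0.181, 1.607, -0, 1.354, -0.206], TCP at [0.243, -0.521, 0.231] pointing down, gripper open.
Joint ranges: [-2.99, 2.99], [-0.89, 2.07], [0.3, 2.58], [-1.14, 4.28], [0, 2.63], [-3.12, 3.12]. Speed limits (rad/s): [2.57, 2.57, 3.01, 3.14, 3.14, 3.14].

INTERFACE

Orientations are given as a unit quaternion [w, x, y, z].
In Python, from bench import ctrl, optics, ticket gives the robot as it stands. The module is installed in compiled form; this text tells all that it offers.
- The arm moves only by the tool step_arm, never from a script. Its argument "targets" is text: rows parted by semicolons, each of 6 numbers parted by spaces: the shift along the tool's x, y, z in mm, then the turn, a rotation vector about the tool's x, y, z in rad. In form: dx dy dz rx ry rz; .... A call has 1 to 8 rows; each row is the pose to reach, as a shift and turn from the pose commanded when the call began, along the tool's axes at that moment; what a row does not reach only later rows make up. A row lasts 1/8 s, in which the tool goes at most 62.5 mm and 10.7 degrees, less where a joint would pass 70% of its speed; a pose out of reach is approached as far as the arm can. A call with a gripper value outside its range is refused whole. "grip" is the opening in per cent of the stroke, from 0 (shut) to 100 (fully open), set as the call begins (left out, the last holds). The fingers move at their own pace and stop on an object; the grip force is fixed at half the most. Time passes only in rows, so rows that repeat a pose let the fingers close. It gives the time, the measured TCP pose, the force and the opening at its end, in the units of the state.
- ctrl.get_obs(): the state, without advancing time (a new reading comes with each control period).
- optics.camera(name): name is "scene" or "top" or "wrist"; returns a dict with "image" (384x512x3 uint8, red, green, blue), "mtx" (3x3 intrinsics, pixels), "xyz" and "orientation" of the camera in the world. Camera axes: x right, y up, looking along -z (the intrinsics and any distortion apply to the point x, -y, -z); pixel columns grow to the right and rows downward; lengths in m; the calibration is good to about 2 mm. A picture is of the moment at which its call begins. There is no depth.
- ticket.hand_in(): hands the job in, once; it reports no verdict.
The state is a dict: "time_s": time; "q": joint angles; "dq": joint speeds; "joint_efforts": joint torques, N m; "eef_pos": TCP position; "eef_rot": TCP orientation; "wrist_force": force on the tool from outside, world axes, zero at the start; "torque": the same for the moment, N m; "opening": opening from 0.0 (shut) to 1.0 (fully open).
Only numpy, scipy, OpenCV 4.12 (cv2) and the standard library are available. Lean on these libraries where they do the work, as an engineer would, in place of code of your own. Each camera call takes 0.05 s, during which the arm holds its last target.

TASK

Put the grey and orange handheld navigation receiver on charge: with its screen up and its head raised, hook its black foot under the yellow lip of the charging cradle, then swing the head gently down, without letting it drop, until the orange latch snaps over it and it lies fully home in the bed. Let go of it, and leave the other things on the desk where they are.

Things in the scene. Friction and masses are not known exactly. Their poses are not given: they have to be found in the camera images.
- receiver: Handheld navigation receiver, 0.15 kg, lying screen up. Grey hull 92 x 54 x 28 mm with orange side bands, screen towards the head, orange thumb pad towards the foot, plus the black foot: 106 mm long in all. Origin on the back face, mid-length (of 106) and mid-width; x from foot to head, z out of the screen. Hull x -39..53, y -27..27, z 0..28 mm. Grip it across the 54 mm width.
- foot_tip (a point): Middle of the end face of the receiver's black docking foot, at (-53, 0, 4) mm in the receiver's frame. The foot is 14 mm long (x -53..-39), 40 mm wide, 8 mm thick (z 0..8), flush with the back.
- cradle: Bed of the charging cradle: grey, 140 x 66 mm, rising 14 degrees towards +x, on a black wedge housing 148 x 92 mm fixed to the desk; the low lip end roughly faces the robot. Origin on the bed, 30 mm above the desk; x up the slope from lip to latch, z square off the bed. Its frame is where the receiver's frame lies when home. Stops 12 mm high end the bed at x = 54.5 mm.
- lip_edge (a point): Middle of the lower edge of the yellow lip, at (-45, 0, 12.5) mm in the cradle's frame. The lip is 66 mm wide and 4 mm thick, the wall below it has its face at x = -54 mm: the foot goes up to 9 mm deep under the lip with 4.5 mm to spare in height. Tilted head up about 22 degrees to the bed (20 to 28), the foot slips under while the head clears the latch.
- cradle_gap (a point): Middle of the cradle's open-sided part, at (7, 0, 0) mm in its frame. Flared cheeks 11 mm high guide the receiver (2 mm play each side at the bed) at x = -54..-22 and 36..58 mm; between them the sides are open, so fingers beside the receiver may reach down to the bed.
- latch (a joint): Orange sprung latch at the high end, 34 mm wide, sliding along the cradle's x. 0 = at rest, grows in m as pushed back (to 0.007); spring 3 N at rest plus 300 N/m. The head pushes it back some 3 mm over the last 5 degrees of the swing; it springs back to 0 over the head once fully down. Needs about 3 to 6 N down at the head, more than the receiver's weight gives.
- latch_nose (a point): Tip of the latch's round nose (radius 2.5 mm), at (50, 0, 32) mm in the cradle's frame at rest: it overhangs the docked receiver's head by 3 mm, underside 29.5 mm and top 34.5 mm above the bed.
- rangefinder: Bystander: black and green laser distance meter, 112 x 46 x 26 mm, lying flat. Origin under its centre, x along its length.
- vial: Bystander: small upright bottle with a black cap, 30 mm diameter, 62 mm high. Origin under its centre.
- tube: Bystander: white upright canister, 34 mm diameter, 85 mm high. Origin under its centre.
- torch: Bystander: black pocket torch standing on its lens end, 38 mm diameter at the foot, 104 mm high. Origin under its centre.
Things that resemble listed ones, but are neither listed nor needed, are in the scene too. There is more than one size of the part that bears cradle; the job needs the smaller.

How it is judged:
By the outcome, as a careful person would: the job done as asked, in the order asked, and still so for the second after the job is handed in, with the robot touching nothing.
It also fails if it takes over 42 s, if anything falls off the work surface, if the arm or the gripper's body presses on something with over 40 N, if the wrist force passes 120 N, or if a joint passes its speed limit or range.

## Working session

There is one attempt and no reset: what is moved stays moved. The work goes in short steps, Python scripts to look and compute and a tool call to move; the robot and the scene stay as the last step left them, time stands still between calls to the robot, and variables do not carry over. Pictures are saved under pics/ and viewed, and the job is handed in when it is done.

Besides the shell and the picture viewer there is one more tool, called after ">>>" as name(argument=value, ...) on one line, values as JSON. step_arm: Moves the arm, as the interface text tells. Its arguments: {"type":"object","properties":{"targets":{"type":"string"},"grip":{"type":"number"}},"required":["targets"]}

```bash
mkdir -p pics; ls; cat > h.py <<'E'
import numpy as np, cv2, pickle
from scipy.spatial.transform import Rotation as R
def q2R(q): return R.from_quat([q[1],q[2],q[3],q[0]]).as_matrix()
def ray(c,u,v):
    K=np.array(c['mtx']); d=np.linalg.inv(K)@np.array([u,v,1.]); d=np.array([d[0],-d[1],-d[2]])
    return np.array(c['xyz']), q2R(c['orientation'])@d
def onplane(c,u,v,z):
    o,d=ray(c,u,v); return o+d*(z-o[2])/d[2]
def proj(c,P):
    p=q2R(c['orientation']).T@(np.array(P)-np.array(c['xyz'])); p=np.array([p[0],-p[1],-p[2]]); p=np.array(c['mtx'])@p; return p[:2]/p[2]
def tri(c1,p1,c2,p2):
    o1,d1=ray(c1,*p1);o2,d2=ray(c2,*p2)
    A=np.stack([d1,-d2],1);s=np.linalg.lstsq(A,o2-o1,rcond=None)[0]
    a=o1+s[0]*d1;b=o2+s[1]*d2
    return (a+b)/2,np.linalg.norm(a-b)
def save(c,n): cv2.imwrite('pics/'+n+'.png',c['image'][:,:,::-1])
E
python3 - <<'E'
from h import *
from bench import ctrl,optics
o=ctrl.get_obs(); print(o)
C={}
for n in ['scene','top','wrist']:
    C[n]=optics.camera(n); save(C[n],n+'0'); print(n,{k:v for k,v in C[n].items() if k!='image'})
pickle.dump(C,open('c0.pkl','wb'))
E
```

```text
pics
{'time_s': 0.0, 'q': array([-1.34031299e+00,  1.81557717e-01,  1.60799616e+00,  1.72641919e-05,
        1.35379261e+00, -2.06288190e-01]), 'dq': array([ 0.0001834 ,  0.0001291 , -0.00155317, -0.00024549,  0.00045424,
       -0.00011675]), 'joint_efforts': array([-1.69838804e-03, -4.44872653e+01, -3.51340127e+01, -3.60417198e-04,
        9.06761969e-03, -2.23689568e-05]), 'eef_pos': array([ 0.24313425, -0.52046592,  0.2303805 ]), 'eef_rot': array([-8.76955882e-04,  9.76248480e-01,  2.16652107e-01, -2.18092700e-06]), 'wrist_force': array([ 0.59964989, -0.20312559, -0.48550483]), 'torque': array([ 0.04755641,  0.03006413, -0.05741871]), 'opening': 0.9975223400648102}
scene {'mtx': array([[471.65819821,   0.        , 257.53719393],
       [  0.        , 471.65819821, 190.65166487],
       [  0.        ,   0.        ,   1.        ]]), 'xyz': array([1.26577211, 0.51360465, 0.91929302]), 'orientation': array([0.44299664, 0.17498543, 0.33006282, 0.81498013])}
top {'mtx': array([[483.15861932,   0.        , 251.63308707],
       [  0.        , 483.15861932, 192.27410816],
       [  0.        ,   0.        ,   1.        ]]), 'xyz': array([0.34045079, 0.05352422, 1.248844  ]), 'orientation': array([ 0.71196313,  0.06211146, -0.07497196, -0.69543502])}
wrist {'mtx': array([[307.06009327,   0.        , 255.34964211],
       [  0.        , 307.06009327, 190.19196683],
       [  0.        ,   0.        ,   1.        ]]), 'xyz': array([ 0.31440482, -0.48729329,  0.37181926]), 'orientation': array([ 0.83326737, -0.1302561 ,  0.08442151, -0.53063344])}
```

View pics/scene0.png

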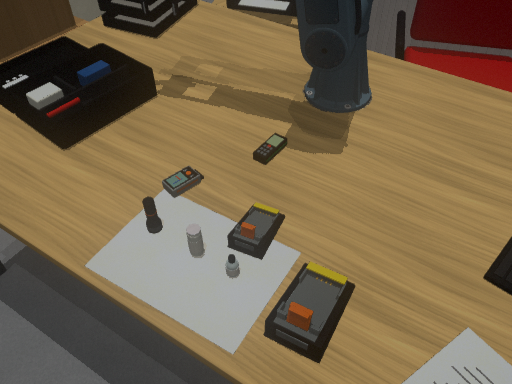

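View pics/top0.png

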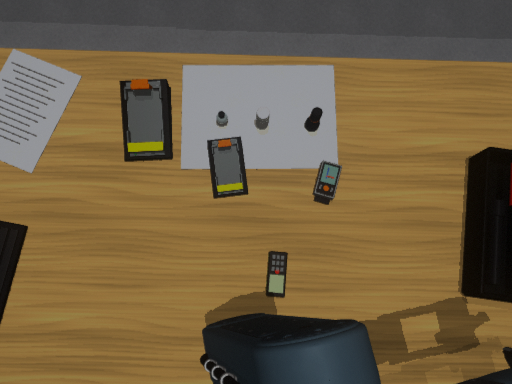

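View pics/wrist0.png

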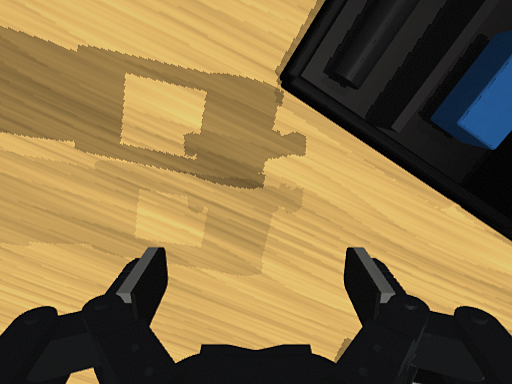

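Two cradles: the top-view pixels are (228,167), small, and (146,120), large. The small one looks right. There are two handhelds. (327,182) is grey with a screen, an orange pad and a black foot, which fits the receiver. (277,274) is black and green, which fits the rangefinder. I'll confirm with an enlarged crop and sizes.

```bash
python3 - <<'E'
from h import *
C=pickle.load(open('c0.pkl','rb'))
t=C['top']['image'];s=C['scene']['image']
f=lambda im,x,y,w,h,k:cv2.resize(im[y:y+h,x:x+w],None,fx=k,fy=k,interpolation=cv2.INTER_CUBIC)
a=f(t,190,125,160,90,5);b=f(s,150,140,160,120,5)
cv2.imwrite('pics/z1.png',a[:,:,::-1]);cv2.imwrite('pics/z2.png',b[:,:,::-1])
for n,u,v in [('small',228,167),('big',146,120),('recv',327,182),('rf',277,274),('vial',222,119),('tube',262,120),('torch',314,122)]: print(n,onplane(C['top'],u,v,0.02).round(3))
# yellow lip widths
for nm in('top','scene'):
    im=C[nm]['image'];hsv=cv2.cvtColor(im,cv2.COLOR_RGB2HSV)
    for k,lo,hi in(('yel',(26,200,120),(34,255,255)),('org',(4,180,120),(14,255,255))):
        m=cv2.inRange(hsv,lo,hi);nn,l,st,ce=cv2.connectedComponentsWithStats(m)
        for i in range(1,nn):
            if st[i,4]>15: print(nm,k,st[i],ce[i].round(1),cv2.minAreaRect(np.argwhere(l==i)[:,::-1].astype(np.float32)))
E
```

```text
small [0.648 0.097 0.02 ]
big [0.771 0.319 0.02 ]
recv [ 0.615 -0.163  0.02 ]
rf [ 0.375 -0.035  0.02 ]
vial [0.78  0.117 0.02 ]
tube [0.78 0.01 0.02]
torch [ 0.778 -0.129  0.02 ]
top yel [128 142  35  10 303] [144.8 146.3] ((144.99002075195312, 146.3004913330078), (8.58927059173584, 34.407020568847656), 87.1375961303711)
top yel [217 183  26   9 153] [229.4 186.8] ((229.423095703125, 186.8846435546875), (6.077702045440674, 24.930980682373047), 82.87498474121094)
top org [131  79  18  10 158] [139.3  83.5] ((139.5, 83.5), (9.0, 17.0), 90.0)
top org [218 139  13   8  75] [224.3 142.9] ((223.9154052734375, 142.8230743408203), (6.325770854949951, 12.279438018798828), 82.87498474121094)
top org [324 186   5   5  20] [325.7 187.9] ((326.0, 188.0), (4.0, 4.0), 0.0)
scene yel [255 203  23  10  54] [266.6 207.8] ((266.0500183105469, 207.85000610351562), (23.400856018066406, 2.8460500240325928), 18.434946060180664)
scene yel [310 263  37  21 214] [329.1 273.3] ((327.2995910644531, 272.5918273925781), (39.39515686035156, 6.407205104827881), 23.749494552612305)
scene org [241 222  15   8  57] [247.6 225.6] ((247.89999389648438, 225.80001831054688), (13.597793579101562, 4.110960960388184), 18.434947967529297)
scene org [289 302  24  17 207] [300.1 309.7] ((300.1186218261719, 309.88873291015625), (23.319110870361328, 9.122243881225586), 25.016895294189453)
```

View pics/z1.png

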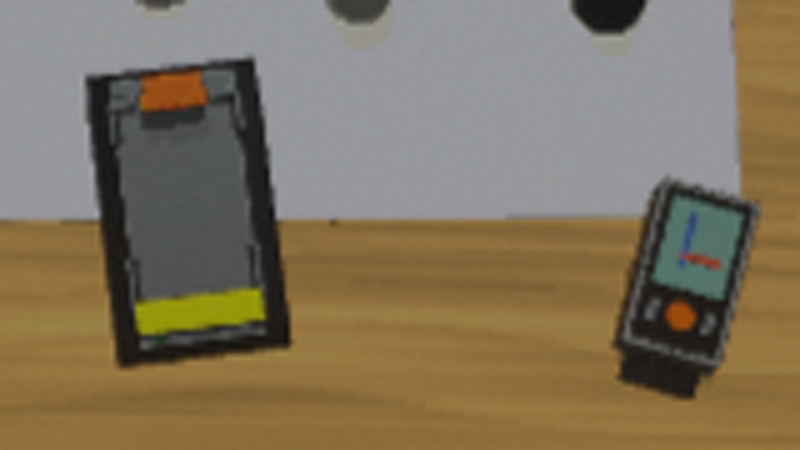

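View pics/z2.png

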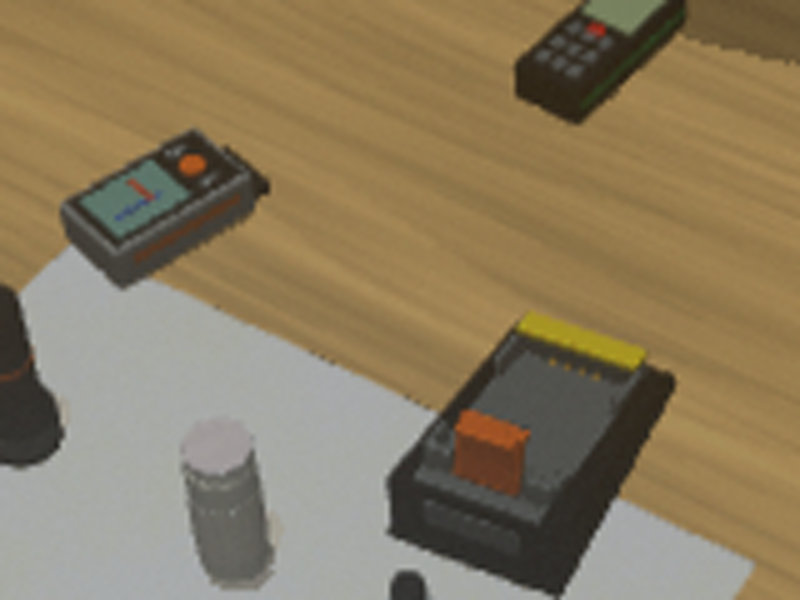

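The enlarged crops show the receiver, grey with orange side bands and its foot at z1 (658,385). They also show the small cradle, with its yellow lip at (200,310) and orange latch at (172,90). Its outline is about 60 px, or 150 mm, so it is the 148 mm one. Next I'll work out a viewing pose above the receiver.

```bash
cat >> h.py <<'E'
def toolR(yaw,tilt=0,roll=0):
    "tool x along heading yaw; tilt = head-up angle (rad) "
    # columns: x forward, y right, z down ; then head-up tilt
    Rz=R.from_euler('z',yaw).as_matrix()
    Rt=R.from_euler('y',-tilt).as_matrix()  # raises x
    return Rz@Rt@np.diag([1,-1,-1.])
def delta(obs,P,Rm):
    R0=q2R(obs['eef_rot']); d=R0.T@(np.array(P)-obs['eef_pos'])*1000
    r=R.from_matrix(R0.T@Rm).as_rotvec()
    return d.round(1),r.round(3)
E
python3 - <<'E'
from h import *
from bench import ctrl
C=pickle.load(open('c0.pkl','rb'))
t=C['top']
P=[onplane(t,190+x/5,125+y/5,.028)[:2] for x,y in[(665,180),(757,205),(715,372),(620,345)]]
print(np.array(P).round(4))
P=np.array(P);h=(P[0]+P[1]-P[2]-P[3])/2;yaw=np.arctan2(h[1],h[0]);c=P.mean(0);print('len',np.linalg.norm(h),'yaw',yaw,np.degrees(yaw),'hull centre',c, 'w',np.linalg.norm(P[0]-P[1]))
org=c-7e-3*np.array([np.cos(yaw),np.sin(yaw)]);print('origin',org)
Q=[onplane(t,190+x/5,125+y/5,z)[:2] for x,y,z in[(200,312,.0295),(173,90,.06)]]
print('lip,latch',Q)
o=ctrl.get_obs()
g=[*(c-0.03*np.array([np.cos(yaw),np.sin(yaw)])),0.16]
print(g,delta(o,g,toolR(yaw)))
w=t=C['wrist'];print('wrist cam in tool',q2R(o['eef_rot']).T@(w['xyz']-o['eef_pos']), q2R(o['eef_rot']).T@q2R(w['orientation']))
E
```

```text
[[ 0.669  -0.1511]
 [ 0.6568 -0.1993]
 [ 0.5674 -0.1763]
 [ 0.5804 -0.1272]]
len 0.09199121004423723 yaw -0.2579100087803399 -14.777154997295483 hull centre [ 0.61838222 -0.16346574] w 0.049660336840722526
origin [ 0.61161374 -0.16168032]
lip,latch [array([0.59187758, 0.0898217 ]), array([0.70108254, 0.10619518])]
[np.float64(0.5893744647378462), np.float64(-0.15581393701146315), 0.16] (array([ 468., -184.,   71.]), array([-0.001,  0.   ,  0.695]))
wrist cam in tool [ 0.07869855 -0.00022794 -0.1411915 ] [[-4.56703209e-04  9.51731972e-01  3.06930034e-01]
 [ 9.99999264e-01  8.95342562e-05  1.21034183e-03]
 [ 1.12444026e-03  3.06930360e-01 -9.51731312e-01]]
```

>>> step_arm(targets="58 -23 9 0 0 0.09; 116 -46 18 0 0 0.18; 174 -69 27 0 0 0.27; 232 -92 35 0 0 0.36; 290 -115 44 0 0 0.45; 350 -138 53 0 0 0.54; 408 -161 62 0 0 0.62; 468 -184 71 0 0 0.695", grip=100)

```text
time_s: 1.15
eef_pos: [0.5852, -0.1602, 0.1609]
eef_rot: [0.0, 0.992, -0.13, -0.0]
wrist_force: [0.7, -0.5, -0.3]
opening: 1.0
```

>>> step_arm(targets="0 0 0 0 0 0; 0 0 0 0 0 0")

```text
time_s: 1.4
eef_pos: [0.5837, -0.1618, 0.1609]
eef_rot: [0.0, 0.992, -0.128, -0.001]
wrist_force: [0.0, -0.2, -0.1]
opening: 0.999
```

```bash
python3 - <<'E'
from h import *
from bench import ctrl,optics
c=optics.camera('wrist');o=ctrl.get_obs();print(o['time_s'],o['eef_pos'],o['q'],o['dq'].round(3))
pickle.dump((c,o),open('w1.pkl','wb'));save(c,'w1')
cv2.imwrite('pics/w1z.png',cv2.resize(c['image'][60:360,130:400],None,fx=2,fy=2)[:,:,::-1])
E
```

```text
1.45 [ 0.58346021 -0.16253573  0.16120201] [-4.67193087e-01  3.16628440e-01  1.58876731e+00 -4.57390493e-04
  1.23679852e+00  1.36205507e+00] [-0.021 -0.012  0.002  0.004 -0.001  0.003]
```

View pics/w1.png

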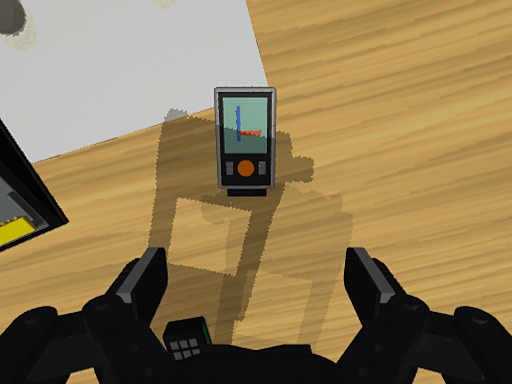

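```bash
python3 - <<'E'
from h import *
c,o=pickle.load(open('w1.pkl','rb'))
cv2.imwrite('pics/w1b.png',cv2.resize(c['image'][75:205,195:295],None,fx=4.5,fy=4.5,interpolation=cv2.INTER_NEAREST)[:,:,::-1])
E
```

```text
(no output)
```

View pics/w1b.png

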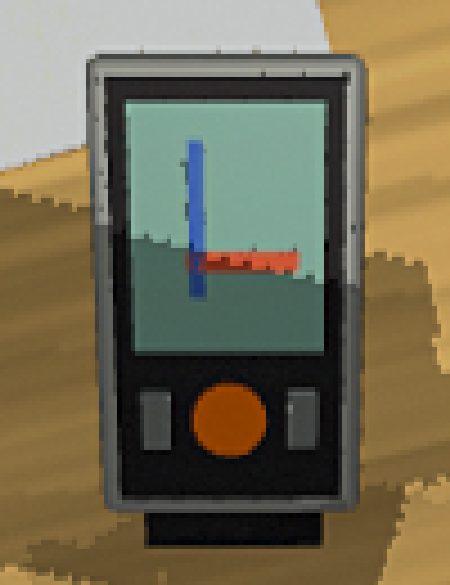

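```bash
python3 - <<'E'
from h import *
from bench import ctrl
c,o=pickle.load(open('w1.pkl','rb'))
o2=ctrl.get_obs();print(o2['eef_pos'])
g=lambda x,y,z:onplane(c,195+x/4.5,75+y/4.5,z)[:2]
P=np.array([g(91,57,.027),g(363,57,.027),g(358,510,.027),g(106,510,.027)])
h=(P[0]+P[1]-P[2]-P[3])/2;yaw=np.arctan2(h[1],h[0]);cc=P.mean(0)
print('len',np.linalg.norm(h),'w',np.linalg.norm(P[0]-P[1]),np.linalg.norm(P[2]-P[3]),'yaw',yaw,'c',cc)
e=(g(147,546,.008)+g(322,546,.008))/2;f=(g(147,546,.008)-g(322,546,.008))
print('foot',e,np.linalg.norm(f),'yaw',np.arctan2(-f[0],f[1]), 'along',(cc-e)@[np.cos(yaw),np.sin(yaw)])
d=cc-e;print('yaw foot->c',np.arctan2(d[1],d[0]))
# left/right edges
for a,b in((0,3),(1,2)):
    q=P[a]-P[b];print(np.arctan2(q[1],q[0]))
for k in 0,1,2,3: pass
u=np.array([np.cos(yaw),np.sin(yaw)])
g=[*(cc),0.06];print(delta(o2,g,toolR(yaw)))
g=[*(cc),0.002];print(delta(o2,g,toolR(yaw)))
E
```

```text
[ 0.58346021 -0.16253573  0.16120201]
len 0.08977304987342738 w 0.0513740712399509 0.05264866091006407 yaw -0.2555762208520608 c [ 0.62088188 -0.16260359]
foot [ 0.56340935 -0.14747018] 0.03941891573744226 yaw -0.25715766444681165 along 0.05943146516310583
yaw foot->c -0.2574712952170565
-0.2626749802004759
-0.24847723836955207
(array([ 36.3,  -9.5, 101.2]), array([ 0.   ,  0.001, -0.003]))
(array([ 36.3,  -9.5, 159.2]), array([ 0.   ,  0.001, -0.003]))
```

>>> step_arm(targets="12 -3 45 0 0 -0.003; 24 -6 95 0 0 -0.003; 36.3 -9.5 130 0 0 -0.003; 36.3 -9.5 150 0 0 -0.003; 36.3 -9.5 162 0 0 -0.003; 36.3 -9.5 162 0 0 -0.003")

```text
time_s: 2.2
eef_pos: [0.621, -0.1625, -0.0005]
eef_rot: [-0.0, 0.992, -0.128, -0.0]
wrist_force: [-0.7, 0.3, 0.3]
opening: 1.002
```

```bash
python3 - <<'E'
from h import *
from bench import ctrl,optics
c=optics.camera('wrist');o=ctrl.get_obs();print(o['time_s'],o['eef_pos'],o['wrist_force'])
pickle.dump((c,o),open('w2.pkl','wb'));save(c,'w2')
print(delta(o,[.6208,-.1626,-.001],toolR(-.257)))
E
```

```text
2.25 [ 6.21763725e-01 -1.62592439e-01  3.46972150e-04] [ 0.32582562 -0.35478377  0.03462153]
(array([-0.9,  0.3,  1.3]), array([ 0.   , -0.001,  0.001]))
```

View pics/w2.png

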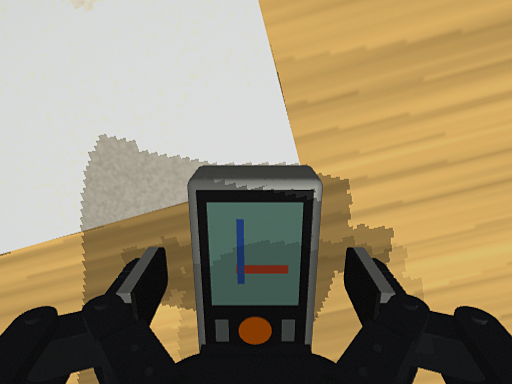

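The receiver sits centred between the pads: hull columns 190–321, pads at 165 and 345. I'll close now.

>>> step_arm(targets="0 0 0 0 0 0; 0 0 0 0 0 0; 0 0 0 0 0 0; 0 0 0 0 0 0; 0 0 0 0 0 0; 0 0 0 0 0 0", grip=20)

```text
time_s: 3.0
eef_pos: [0.6227, -0.1625, 0.001]
eef_rot: [0.0, 0.992, -0.127, 0.001]
wrist_force: [-0.7, 0.9, 5.8]
opening: 0.62
```

>>> step_arm(targets="0 0 -30 0 0 0; 0 0 -70 0 0 0; 0 0 -110 0 0 0; 0 0 -130 0 0 0; 0 0 -130 0 0 0; 0 0 -130 0 0 0")

```text
time_s: 3.75
eef_pos: [0.6204, -0.1615, 0.1273]
eef_rot: [-0.0, 0.992, -0.127, -0.002]
wrist_force: [0.5, -0.3, -1.7]
opening: 0.621
```

```bash
python3 - <<'E'
from h import *
from bench import ctrl,optics
c=optics.camera('wrist');o=ctrl.get_obs();print(o['time_s'],o['eef_pos'],o['wrist_force'],o['opening'])
pickle.dump((c,o),open('w3.pkl','wb'));save(c,'w3')
s=optics.camera('scene');save(s,'s3');t=optics.camera('top');pickle.dump((s,t),open('s3.pkl','wb'))
cv2.imwrite('pics/s3z.png',cv2.resize(s['image'][100:280,130:370],None,fx=3,fy=3)[:,:,::-1])
E
```

```text
3.8 [ 0.62023589 -0.16140804  0.12699592] [ 0.03844676  0.57321328 -1.93794682] 0.6177035281280664
```

View pics/w3.png

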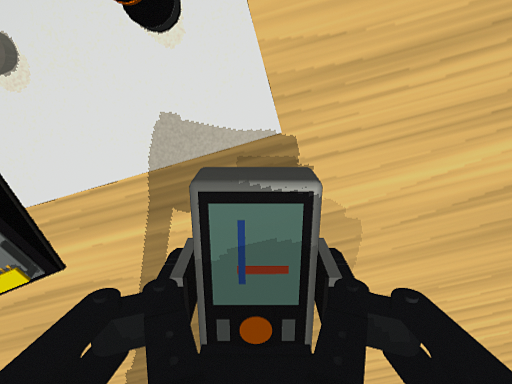

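View pics/s3z.png

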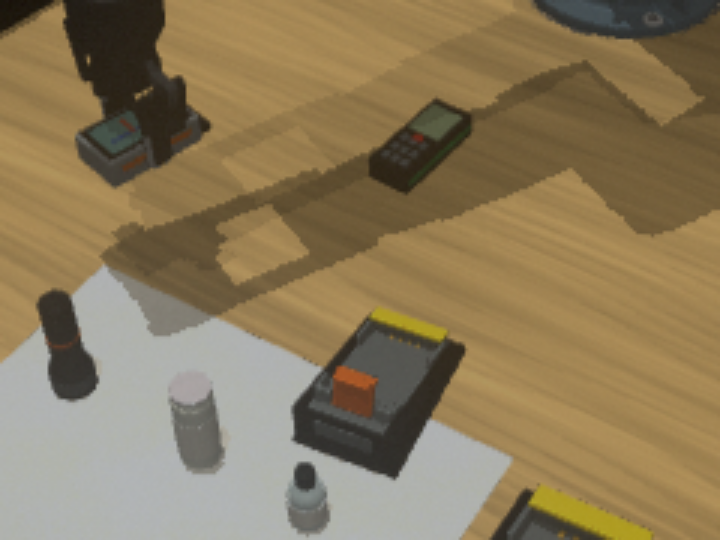

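The receiver is held level. Next I'll view the cradle with the wrist camera, over the head of the held receiver.

```bash
python3 - <<'E'
from h import *
from bench import ctrl
o=ctrl.get_obs();print(delta(o,[.56,.085,.17],toolR(.149)))
E
```

```text
(array([-120.9, -223.3,  -42.2]), array([-0.001,  0.003, -0.404]))
```

>>> step_arm(targets="-18 -34 -12 0 0 -0.06; -40 -74 -24 0 0 -0.14; -62 -114 -36 0 0 -0.21; -84 -154 -42 0 0 -0.28; -104 -192 -42 0 0 -0.35; -121 -223 -42 0 0.003 -0.404; -121 -223 -42 0 0.003 -0.404; -121 -223 -42 0 0.003 -0.404")

```text
time_s: 4.9
eef_pos: [0.5607, 0.0841, 0.1708]
eef_rot: [0.0, 0.997, 0.074, 0.001]
wrist_force: [0.3, 0.2, -1.6]
opening: 0.624
```

```bash
python3 - <<'E'
from h import *
from bench import ctrl,optics
c=optics.camera('wrist');o=ctrl.get_obs();print(o['time_s'],o['eef_pos'],o['wrist_force'],o['opening'],o['dq'].round(3))
pickle.dump((c,o),open('w4.pkl','wb'));save(c,'w4')
print('wrist cam in tool',q2R(o['eef_rot']).T@(c['xyz']-o['eef_pos']), q2R(o['eef_rot']).T@q2R(c['orientation']))
cv2.imwrite('pics/w4z.png',cv2.resize(c['image'][0:200,140:380],None,fx=3,fy=3,interpolation=cv2.INTER_NEAREST)[:,:,::-1])
E
```

```text
4.95 [0.56088694 0.08360343 0.17089605] [-0.17385644 -0.74051766 -1.51227341] 0.6193621445772443 [-0.011 -0.001 -0.005  0.002  0.002  0.001]
wrist cam in tool [ 0.07849964 -0.00073629 -0.14116921] [[ 3.62857498e-04  9.51563310e-01  3.07452654e-01]
 [ 9.99999610e-01 -5.92909867e-04  6.54845280e-04]
 [ 8.05418455e-04  3.07452297e-01 -9.51563154e-01]]
```

View pics/w4.png

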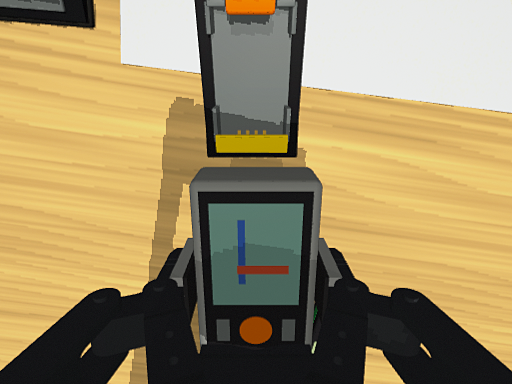

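View pics/w4z.png

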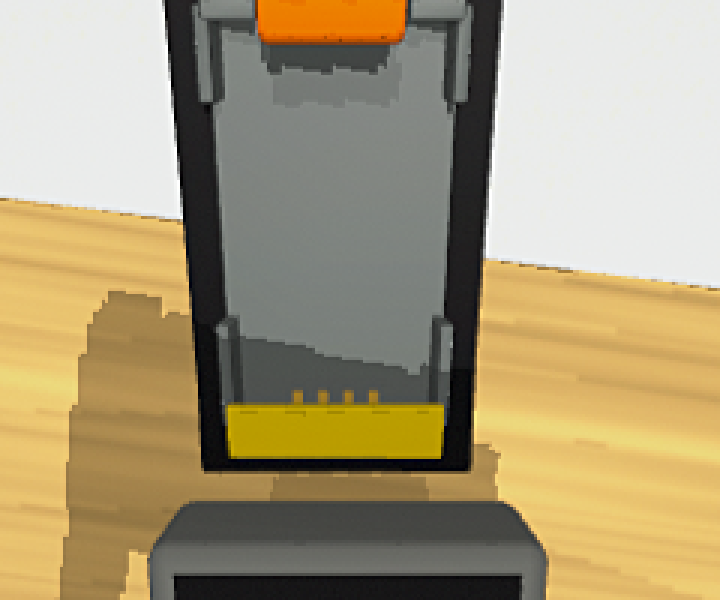

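```bash
python3 - <<'E'
from h import *
from bench import ctrl
c,o=pickle.load(open('w4.pkl','rb'))
g=lambda x,y,z:onplane(c,140+x/3,y/3,z)[:2]
a,b=g(228,404,.0312),g(444,404,.0312);l=(a+b)/2;print('lip',a,b,l,np.linalg.norm(a-b)); f=a-b;print('yaw',np.arctan2(-f[0],f[1]))
a2,b2=g(228,412,.0351),g(444,412,.0351);print('lip up',(a2+b2)/2,np.linalg.norm(a2-b2))
n1,n2=g(258,43,.0731),g(406,43,.0731);n=(n1+n2)/2;f=n1-n2;print('nose',n,np.linalg.norm(f),np.arctan2(-f[0],f[1]))
d=n-l;print('axis yaw',np.arctan2(d[1],d[0]),'len',np.linalg.norm(d),'expect',95*np.cos(np.radians(14))-19.5*np.sin(np.radians(14)))
# housing base edges z? bed side edges: bed at x: left edge (218,105)->(227,320)?; cheeks
# receiver: head in hand; top face head edge and orange pad, face corners, in tool frame using plane at 28mm above back
R0=q2R(o['eef_rot']);
zb=o['eef_pos'][2]  # back plane approx TCP
for nm,u,v,z in[('pad',256,331,.0285),('scrTL',208,204,.028),('scrTR',303.5,204,.028),('scrBL',213,305,.028),('scrBR',299.5,305,.028),('faceTL',191,183,.027),('faceTR',321,183,.027),]:
    p=onplane(c,u,v,zb+z);print(nm,(R0.T@(p-o['eef_pos'])*1000).round(1))
E
```

```text
lip [0.59608095 0.12583677] [0.60574344 0.06114358] [0.6009122  0.09349017] 0.06541079758588965
yaw 0.14826264435744907
lip up [0.59907548 0.09318112] 0.06467330597569383
nose [0.68798586 0.10668977] 0.03408805950643097 0.14825979405451917
axis yaw 0.15044569276614572 len 0.08806845276888199 expect 87.46061703202614
pad [-24.8  -0.5 -28.6]
scrTL [ 36.2 -19.4 -27.9]
scrTR [ 36.2  18.1 -27.9]
scrBL [-11.2 -19.4 -28. ]
scrBR [-11.2  18.7 -28. ]
faceTL [ 44.5 -25.8 -26.9]
faceTR [ 44.5  24.7 -26.9]
```

```bash
python3 - <<'E'
from h import *
c,o=pickle.load(open('w1.pkl','rb'))
g=lambda x,y,z:onplane(c,195+x/4.5,75+y/4.5,z)[:2]
S=np.array([g(x,y,.028) for x,y in[(129,101),(327,101),(325,354),(132,354)]]).mean(0)
pad=g(230,420,.0285)
cc=np.array([.62088,-.1626]);yaw=-.257;M=np.array([[np.cos(yaw),np.sin(yaw)],[-np.sin(yaw),np.cos(yaw)]])
print('screen rel hull centre',M@(S-cc)*1e3,'pad',M@(pad-cc)*1e3)
e=np.array([.5634,-.14747]);print('screen rel foot end',M@(S-e)*1e3)
# cradle
cy=.149;Rc=R.from_euler('z',cy).as_matrix()@R.from_euler('y',-np.radians(14)).as_matrix()
l=np.array([.6009,.0935,.0312]);n=np.array([.6880,.1067,.0731])
o1=l-Rc@[-.045,0,.0125];o2=n-Rc@[.05,0,.032];print(o1,o2)
E
```

```text
screen rel hull centre [12.62866066  0.11347643] pad [-25.19107663   0.11893984]
screen rel foot end [72.06658441  0.09067258]
[0.64707004 0.1004307  0.02995779] [0.64767848 0.10064723 0.02995444]
```

```bash
cat >> h.py <<'E'
CY=.149; CO=np.array([.6473,.1005,.0300]); RT=np.array([-7.1,-0.5,0.5])/1e3
Rc=R.from_euler('z',CY).as_matrix()@R.from_euler('y',-np.radians(14)).as_matrix()
def dock(th,xb,zb,yb=0.):
    th=np.radians(th);Rr=R.from_euler('y',-th).as_matrix()
    org=np.array([xb,yb,zb])/1e3+Rr@np.array([.053,0,0])
    Rw=Rc@Rr; Rt=Rw@np.diag([1,-1,-1.])
    return CO+Rc@org-Rt@RT, Rt
def where(o):
    Rt=q2R(o['eef_rot']);Rw=Rt@np.diag([1,-1,-1.]);Rr=Rc.T@Rw
    org=Rc.T@(o['eef_pos']+Rt@RT-CO); b=(org+Rr@np.array([-.053,0,0]))*1e3
    th=np.degrees(np.arctan2(Rr[2,0],Rr[0,0])); return 'th %.2f yawerr %.2f  xb %.2f yb %.2f zb %.2f  F_c %s M %s'%(th,np.degrees(np.arctan2(Rr[1,0],Rr[0,0])),*b,(Rc.T@o['wrist_force']).round(1),(Rc.T@o['torque']).round(2))
E
python3 - <<'E'
from h import *
from bench import ctrl
o=ctrl.get_obs();print(o['eef_pos'],where(o))
for a in[(22,-25,40),(21,-40,8)]:
    P,Rt=dock(*a);print(a,P,delta(o,P,Rt))
E
```

```text
[0.56088694 0.08360343 0.17089605] th -13.87 yawerr -0.06  xb -109.73 yb -3.32 zb 171.91  F_c [-0.6 -0.7 -1.4] M [-0.01 -0.04 -0.01]
(22, -25, 40) [0.6616085  0.10214228 0.09849418] (array([102.2,  -3.6,  72.6]), array([ 0.001,  0.626, -0.001]))
(21, -40, 8) [0.65548045 0.10122239 0.06296701] (array([ 95.9,  -3.6, 108.1]), array([ 0.001,  0.609, -0.001]))
```

>>> step_arm(targets="17 -0.6 12 0 0.11 0; 37 -1.2 20 0 0.24 0; 57 -2 28 0 0.37 0; 77 -3 36 0 0.5 0; 102.2 -3.6 45 0 0.626 0; 102.2 -3.6 55 0 0.626 0; 102.2 -3.6 55 0 0.626 0; 102.2 -3.6 55 0 0.626 0")

```text
time_s: 5.95
eef_pos: [0.6622, 0.1027, 0.1176]
eef_rot: [-0.023, 0.948, 0.071, 0.309]
wrist_force: [-0.4, -0.4, -2.1]
opening: 0.623
```

```bash
python3 - <<'E'
from h import *
from bench import ctrl,optics
c=optics.camera('wrist');s=optics.camera('scene');o=ctrl.get_obs();print(o['time_s'],o['q'].round(2),o['eef_pos'],where(o))
pickle.dump((c,s,o),open('w5.pkl','wb'));save(c,'w5')
cv2.imwrite('pics/s5.png',cv2.resize(s['image'][120:280,150:350],None,fx=4,fy=3.7)[:,:,::-1])
for a in[(22,-25,40),(21,-42,7)]:
    P,Rt=dock(*a);print(a,P,delta(o,P,Rt))
E
```

```text
6.05 [-0.09  0.22  1.96  0.4   0.37  1.  ] [0.66232906 0.1029127  0.11789384] th 22.10 yawerr 0.03  xb -19.46 yb 0.62 zb 58.53  F_c [ 0.3  1.  -0.7] M [-0.01  0.41  0.06]
(22, -25, 40) [0.6616085  0.10214228 0.09849418] (array([-12.1,   0.6,  15.2]), array([ 0.001, -0.002,  0.001]))
(21, -42, 7) [0.6538006  0.10097022 0.06151287] (array([-40.3,   0.6,  40.4]), array([ 0.001, -0.019,  0.001]))
```

View pics/s5.png

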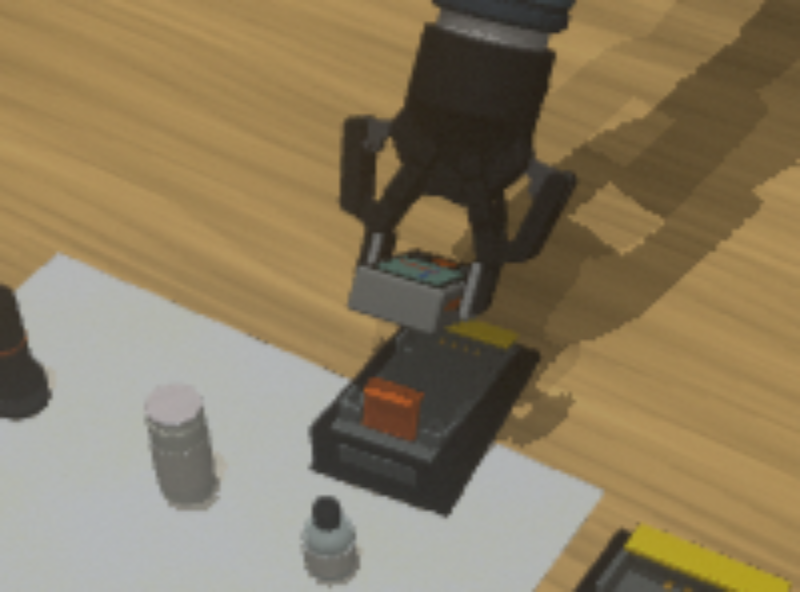

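View pics/w5.png

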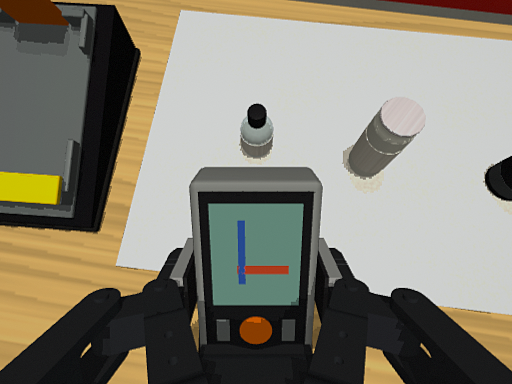

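Scene view: the receiver is head-up above the bed, foot side above the lip (480,335), clear of everything. Moving down to the lip mouth.

>>> step_arm(targets="-14 0.2 13 0 -0.006 0; -26 0.4 25 0 -0.012 0; -34 0.6 34 0 -0.019 0; -40.3 0.6 40.4 0 -0.019 0; -40.3 0.6 40.4 0 -0.019 0; -40.3 0.6 40.4 0 -0.019 0")

```text
time_s: 6.8
eef_pos: [0.6547, 0.1007, 0.0617]
eef_rot: [-0.022, 0.951, 0.071, 0.301]
wrist_force: [6.0, 1.4, -4.9]
opening: 0.621
```

```bash
cat > look.py <<'E'
from h import *
import sys
from bench import ctrl,optics
n=sys.argv[1]
c=optics.camera('wrist');s=optics.camera('scene');t=optics.camera('top');o=ctrl.get_obs();print(o['time_s'],o['opening'],where(o))
pickle.dump((c,s,t,o),open('l%s.pkl'%n,'wb'));save(c,'w'+n)
A=cv2.resize(s['image'][190:260,220:300],None,fx=6,fy=6,interpolation=cv2.INTER_CUBIC)
B=cv2.resize(t['image'][130:205,195:255],None,fx=5.6,fy=5.6,interpolation=cv2.INTER_CUBIC)
cv2.imwrite('pics/st%s.png'%n,np.hstack([A,B[:420,:320]])[:,:,::-1])
E
python3 look.py 6
```

```text
6.95 0.6204973286734813 th 21.14 yawerr 0.02  xb -41.11 yb -0.39 zb 6.88  F_c [ 5.4 -0.3 -6. ] M [-0.02 -0.5  -0.01]
```

View pics/st6.png

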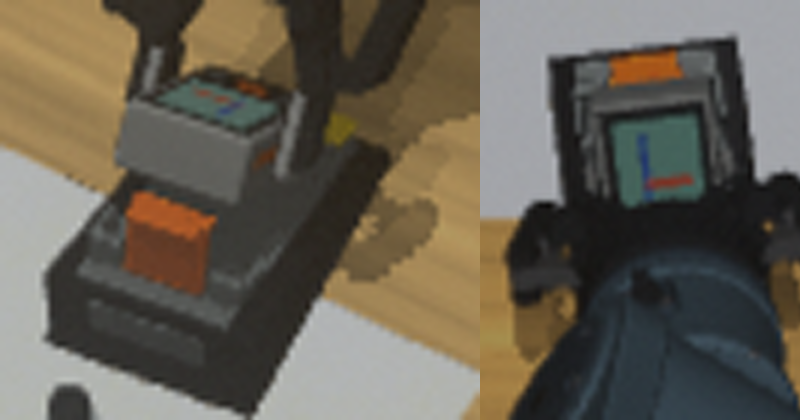

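Unexpected contact, about 5 N in +x: the foot's top corner is touching the lip's front face. Backing off 4 mm up the bed.

```bash
cat > d.py <<'E'
from h import *
import sys
from bench import ctrl
o=ctrl.get_obs();print(where(o))
Rt=q2R(o['eef_rot'])
B=(Rt.T@Rc).round(3)
print('tool shift per mm cradle x',B[:,0],'y',B[:,1],'z',B[:,2])
for a in sys.argv[1:]:
    a=[float(v) for v in a.split(',')];P,r=dock(*a);print(a,delta(o,P,r))
E
python3 d.py 21,-38,7 21,-38,2
```

```text
th 21.14 yawerr 0.02  xb -41.11 yb -0.39 zb 6.88  F_c [ 5.4 -0.3 -6. ] M [-0.02 -0.5  -0.01]
tool shift per mm cradle x [ 0.933 -0.     0.361] y [ 0.    -1.    -0.002] z [ 0.361  0.002 -0.933]
[21.0, -38.0, 7.0] (array([ 2.9, -0.4,  1.2]), array([ 0.002, -0.002,  0.   ]))
[21.0, -38.0, 2.0] (array([ 1.1, -0.4,  5.8]), array([ 0.002, -0.002,  0.   ]))
```

>>> step_arm(targets="3.7 0 1.4 0 0 0; 3.7 0 1.4 0 0 0; 3.7 0 1.4 0 0 0")

```text
time_s: 7.32
eef_pos: [0.6563, 0.1018, 0.061]
eef_rot: [-0.022, 0.951, 0.071, 0.299]
wrist_force: [-0.5, -0.1, -2.7]
opening: 0.621
```

```bash
python3 d.py
```

```text
th 20.91 yawerr 0.02  xb -39.63 yb 0.43 zb 5.96  F_c [-1.1 -0.  -2.5] M [-0.01  0.45 -0.04]
tool shift per mm cradle x [0.934 0.    0.357] y [ 0. -1. -0.] z [ 0.357  0.    -0.934]
```

>>> step_arm(targets="-0.7 0 1.9 0 0 0; -1.4 0 3.7 0 0 0; -1.4 0 3.7 0 0 0")

```text
time_s: 7.7
eef_pos: [0.6574, 0.1018, 0.0571]
eef_rot: [-0.022, 0.951, 0.071, 0.299]
wrist_force: [-0.0, 0.2, -1.4]
opening: 0.618
```

```bash
python3 d.py
```

```text
th 20.91 yawerr -0.00  xb -39.53 yb 0.29 zb 1.86  F_c [-0.3  0.2 -1.4] M [ 0.04  0.42 -0.03]
tool shift per mm cradle x [ 0.934 -0.     0.357] y [-0. -1. -0.] z [ 0.357  0.    -0.934]
```

>>> step_arm(targets="-0.3 0 0.9 0 0 0; -0.5 0 1.4 0 0 0; -0.5 0 1.4 0 0 0")

```text
time_s: 8.07
eef_pos: [0.658, 0.1019, 0.056]
eef_rot: [-0.022, 0.951, 0.071, 0.299]
wrist_force: [0.2, 0.4, -1.5]
opening: 0.619
```

```bash
python3 d.py
```

```text
th 20.94 yawerr 0.01  xb -39.20 yb 0.24 zb 0.63  F_c [-0.1  0.4 -1.5] M [-0.03  0.4  -0.04]
tool shift per mm cradle x [ 0.934 -0.     0.357] y [ 0.    -1.    -0.001] z [ 0.357  0.001 -0.934]
```

>>> step_arm(targets="-0.3 0 0.7 0 0 0; -0.5 0 1.4 0 0 0; -0.5 0 1.4 0 0 0")

```text
time_s: 8.45
eef_pos: [0.6586, 0.1019, 0.0554]
eef_rot: [-0.022, 0.951, 0.071, 0.3]
wrist_force: [-8.2, -2.3, 8.0]
opening: 0.624
```

```bash
python3 d.py
```

```text
th 20.99 yawerr 0.02  xb -38.79 yb 0.23 zb -0.14  F_c [-6.3 -1.   9.8] M [-0.07  0.89 -0.04]
tool shift per mm cradle x [0.934 0.    0.358] y [ 0.    -1.    -0.001] z [ 0.358  0.001 -0.934]
```

>>> step_arm(targets="0.3 0 -0.8 0 0 0; -1.6 0 -1.5 0 0 0; -3.4 0 -2.2 0 0 0; -5.3 0 -2.9 0 0 0; -5.3 0 -2.9 0 0 0")

```text
time_s: 9.07
eef_pos: [0.6527, 0.1009, 0.0542]
eef_rot: [-0.022, 0.951, 0.071, 0.3]
wrist_force: [0.3, 0.0, 1.3]
opening: 0.624
```

```bash
python3 d.py
```

```text
th 20.99 yawerr 0.01  xb -44.81 yb 0.05 zb 0.20  F_c [ 0.6 -0.   1.1] M [-0.09  0.15  0.02]
tool shift per mm cradle x [ 0.934 -0.     0.358] y [ 0.    -1.    -0.001] z [ 0.358  0.001 -0.934]
```

>>> step_arm(targets="-1.4 0 -0.7 0 0 0; -2.8 0 -1.3 0 0 0; -3.7 0 -1.6 0 0 0; -3.7 0 -1.6 0 0 0")

```text
time_s: 9.57
eef_pos: [0.6485, 0.1004, 0.0531]
eef_rot: [-0.022, 0.951, 0.071, 0.299]
wrist_force: [-0.0, -0.4, 2.4]
opening: 0.617
```

```bash
python3 d.py; python3 look.py 7
```

```text
th 20.95 yawerr 0.01  xb -49.19 yb 0.21 zb 0.20  F_c [ 0.5 -0.4  2.3] M [ 0.01  0.04 -0.03]
tool shift per mm cradle x [ 0.934 -0.     0.358] y [ 0.    -1.    -0.001] z [ 0.358  0.001 -0.934]
9.725 0.6208374954499929 th 20.94 yawerr 0.02  xb -49.17 yb 0.23 zb 0.18  F_c [0.9 0.6 3.1] M [-0.03  0.13 -0.  ]
```

View pics/st7.png

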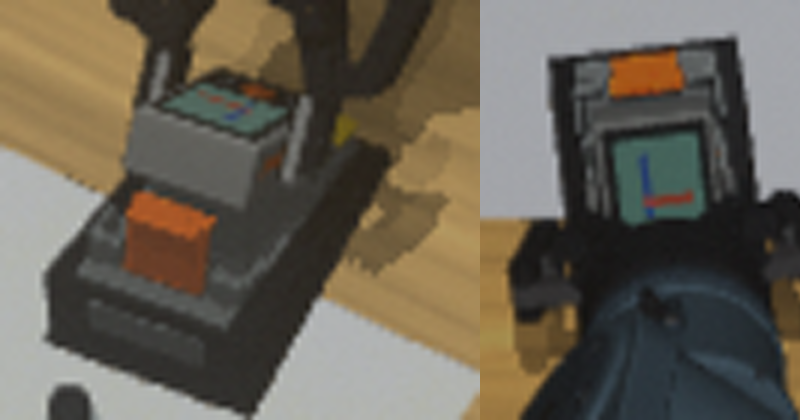

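View pics/w7.png

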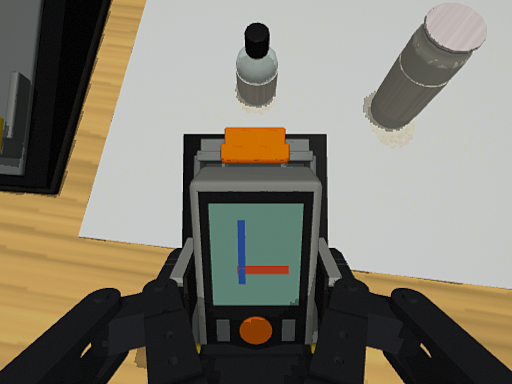

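Wrist view: the housing (184–327), latch (221–289) and receiver (191–321) are all centred at about column 255. The foot is under the lip. Next I'll feel for the wall.

>>> step_arm(targets="-0.9 0 -0.5 0 0 0; -0.9 0 -0.5 0 0 0")

```text
time_s: 9.98
eef_pos: [0.6478, 0.1003, 0.0532]
eef_rot: [-0.022, 0.951, 0.071, 0.3]
wrist_force: [2.6, 0.1, 0.4]
opening: 0.621
```

```bash
python3 d.py
```

```text
th 20.97 yawerr 0.00  xb -49.91 yb 0.21 zb 0.38  F_c [ 2.6 -0.3 -0.2] M [ 0.11 -0.22  0.  ]
tool shift per mm cradle x [ 0.934 -0.     0.358] y [ 0.    -1.    -0.001] z [ 0.358  0.001 -0.934]
```

>>> step_arm(targets="-0.9 0 -0.5 0 0 0; -0.9 0 -0.5 0 0 0")

```text
time_s: 10.22
eef_pos: [0.6474, 0.1001, 0.0535]
eef_rot: [-0.022, 0.951, 0.071, 0.3]
wrist_force: [7.8, 2.1, -2.7]
opening: 0.618
```

```bash
python3 d.py
```

```text
th 21.04 yawerr -0.01  xb -50.18 yb 0.13 zb 0.72  F_c [ 7.1  0.9 -4.6] M [ 0.3  -0.87 -0.05]
tool shift per mm cradle x [ 0.933 -0.001  0.359] y [-0.    -1.    -0.001] z [ 0.359  0.001 -0.933]
```

>>> step_arm(targets="2.0 0 0.8 0 0 0; 2.0 0 0.8 0 0 0; 2.0 0 0.8 0 0 0")

```text
time_s: 10.6
eef_pos: [0.6481, 0.1004, 0.0529]
eef_rot: [-0.022, 0.951, 0.071, 0.299]
wrist_force: [-0.8, -0.7, 1.0]
opening: 0.62
```

```bash
cat > sw.py <<'E'
from h import *
import sys
from bench import ctrl
o=ctrl.get_obs();print(o['time_s'],where(o))
th0,xb0,zb0,off=map(float,sys.argv[1:5])
P0,R0=dock(th0,xb0,zb0)
for th in map(float,sys.argv[5].split(',')):
    zb=zb0 if len(sys.argv)<7 else float(sys.argv[6])
    P,r=dock(th,off+8*np.sin(np.radians(th)),zb)
    d=R0.T@(P-P0)*1e3;w=R.from_matrix(R0.T@r).as_rotvec();print(th,d.round(2),w.round(4))
E
python3 sw.py 21 -49.3 0.2 -52.2 19,17,15,13,11,9,7,6
```

```text
10.6 th 20.89 yawerr 0.01  xb -49.70 yb 0.32 zb 0.19  F_c [-0.7 -0.6  1.2] M [-0.24  0.45 -0.03]
19.0 [-0.29 -0.    1.99] [-0.     -0.0349 -0.    ]
17.0 [-0.64  0.    3.99] [-0.     -0.0698 -0.    ]
15.0 [-1.05 -0.    5.99] [-0.     -0.1047 -0.    ]
13.0 [-1.54  0.    7.97] [-0.     -0.1396 -0.    ]
11.0 [-2.11  0.    9.95] [-0.     -0.1745 -0.    ]
9.0 [-2.75  0.   11.92] [-0.     -0.2094 -0.    ]
7.0 [-3.46 -0.   13.86] [-0.     -0.2443 -0.    ]
6.0 [-3.85  0.   14.83] [-0.     -0.2618 -0.    ]
```

>>> step_arm(targets="-0.15 0 1.0 0 -0.0175 0; -0.3 0 2.0 0 -0.035 0; -0.5 0 3.0 0 -0.0525 0; -0.65 0 4.0 0 -0.07 0; -0.85 0 5.0 0 -0.087 0; -1.05 0 6.0 0 -0.105 0; -1.5 0 8.0 0 -0.14 0; -1.5 0 8.0 0 -0.14 0")

```text
time_s: 11.6
eef_pos: [0.6519, 0.101, 0.0457]
eef_rot: [-0.017, 0.97, 0.073, 0.232]
wrist_force: [0.7, 0.6, 0.2]
opening: 0.618
```

```bash
python3 sw.py 13 -50.4 0.2 -52.2 11,9,7,6,5
```

```text
11.6 th 12.88 yawerr 0.03  xb -50.19 yb 0.30 zb 0.20  F_c [ 0.8  0.5 -0. ] M [-0.09  0.14 -0.03]
11.0 [-0.29  0.    2.04] [ 0.     -0.0349 -0.    ]
9.0 [-0.65  0.    4.07] [ 0.     -0.0698  0.    ]
7.0 [-1.08 -0.    6.1 ] [-0.     -0.1047  0.    ]
6.0 [-1.33 -0.    7.11] [-0.     -0.1222  0.    ]
5.0 [-1.59  0.    8.12] [ 0.     -0.1396  0.    ]
```

Nearly no force. On to 6°.

>>> step_arm(targets="-0.15 0 1.0 0 -0.0175 0; -0.3 0 2.0 0 -0.035 0; -0.45 0 3.0 0 -0.0525 0; -0.65 0 4.0 0 -0.07 0; -0.85 0 5.0 0 -0.087 0; -1.1 0 6.1 0 -0.105 0; -1.3 0 7.1 0 -0.122 0; -1.3 0 7.1 0 -0.122 0")

```text
time_s: 12.6
eef_pos: [0.6536, 0.1013, 0.0387]
eef_rot: [-0.013, 0.982, 0.073, 0.172]
wrist_force: [-2.3, -0.4, -1.3]
opening: 0.626
```

```bash
python3 sw.py 6 -51.4 0.2 -52.2 5,4,3,2,1,0; python3 look.py 8
```

```text
12.6 th 5.86 yawerr 0.01  xb -51.46 yb 0.34 zb 0.23  F_c [-2.5 -0.1 -0.7] M [-0.03  0.66  0.03]
5.0 [-0.1   0.    1.04] [-0.     -0.0175  0.    ]
4.0 [-0.26 -0.    2.07] [ 0.     -0.0349 -0.    ]
3.0 [-0.44  0.    3.11] [-0.     -0.0524 -0.    ]
2.0 [-0.63 -0.    4.14] [ 0.     -0.0698 -0.    ]
1.0 [-0.84 -0.    5.17] [-0.     -0.0873  0.    ]
0.0 [-1.07  0.    6.2 ] [ 0.     -0.1047 -0.    ]
12.75 0.6220344880947916 th 5.88 yawerr 0.00  xb -51.60 yb 0.33 zb 0.24  F_c [-2.7 -0.9 -1.2] M [-0.08  0.64  0.01]
```

View pics/st8.png

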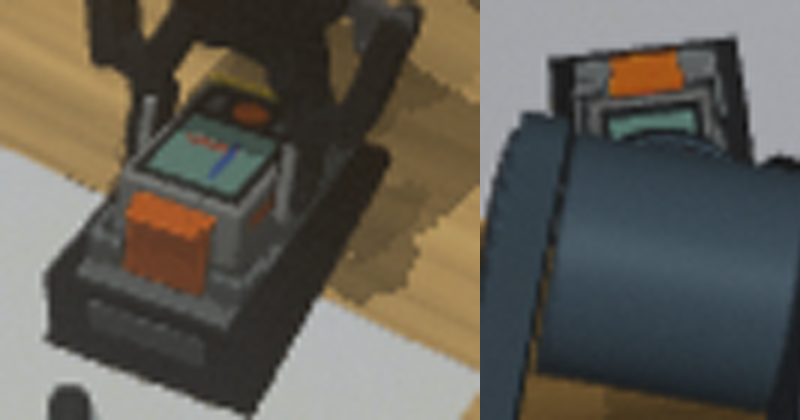

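View pics/w8.png

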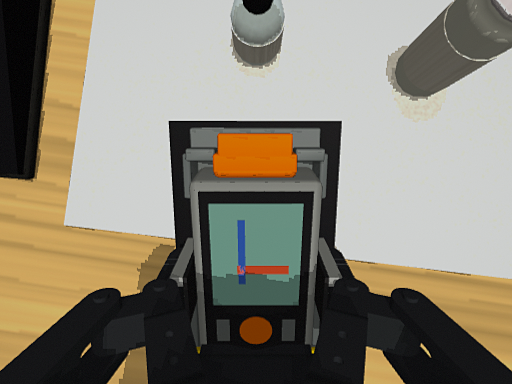

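The head is starting to load the latch, with -2.5 N along the bed. Everything is aligned, so I'll continue slowly.

>>> step_arm(targets="-0.1 0 1.0 0 -0.0175 0; -0.25 0 2.1 0 -0.035 0; -0.45 0 3.1 0 -0.052 0; -0.6 0 4.1 0 -0.07 0; -0.6 0 4.1 0 -0.07 0")

```text
time_s: 13.38
eef_pos: [0.6548, 0.1014, 0.0347]
eef_rot: [-0.01, 0.988, 0.074, 0.138]
wrist_force: [-3.1, -0.7, -1.0]
opening: 0.616
```

```bash
python3 d.py
```

```text
th 1.88 yawerr 0.00  xb -51.59 yb 0.28 zb 0.24  F_c [-3.3 -0.2 -0.2] M [-0.05  0.61 -0.02]
tool shift per mm cradle x [0.999 0.    0.033] y [ 0.    -1.    -0.001] z [ 0.033  0.001 -0.999]
```

>>> step_arm(targets="-0.2 0 1.0 0 -0.0175 0; -0.4 0 2.1 0 -0.035 0; -0.4 0 2.1 0 -0.035 0")

```text
time_s: 13.75
eef_pos: [0.6562, 0.1014, 0.0335]
eef_rot: [-0.009, 0.99, 0.074, 0.122]
wrist_force: [0.2, -0.2, -1.1]
opening: 0.616
```

```bash
python3 d.py; python3 look.py 9
```

```text
th 0.02 yawerr -0.00  xb -50.58 yb 0.03 zb 0.74  F_c [-0.1 -0.2 -1.1] M [0.03 0.18 0.02]
tool shift per mm cradle x [ 1. -0.  0.] y [-0.    -1.    -0.001] z [ 0.     0.001 -1.   ]
13.9 0.6191269026873868 th -0.04 yawerr -0.00  xb -51.61 yb 0.20 zb 0.56  F_c [-0.4  1.  -1.6] M [0.01 0.14 0.02]
```

View pics/w9.png

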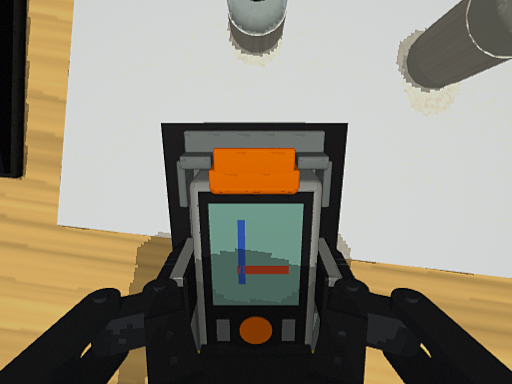

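The latch snapped: its nose now reaches row 193, over the head edge, and the axial force has gone. I'll press lightly to check seating, then release.

>>> step_arm(targets="0 0 0.8 0 0 0; 0 0 1.2 0 0 0; 0 0 1.2 0 0 0")

```text
time_s: 14.28
eef_pos: [0.6552, 0.1014, 0.0328]
eef_rot: [-0.009, 0.99, 0.074, 0.121]
wrist_force: [-6.6, -2.2, 8.8]
opening: 0.62
```

```bash
python3 d.py
```

```text
th -0.07 yawerr 0.01  xb -51.69 yb 0.24 zb 0.40  F_c [-4.6 -1.2 10.2] M [-0.06  0.65 -0.06]
tool shift per mm cradle x [ 1.     0.    -0.001] y [ 0.    -1.    -0.001] z [-0.001  0.001 -1.   ]
```

Firm at the bed: 10 N for about 1 mm of push. I'll ease off and release.

>>> step_arm(targets="0 0 -0.9 0 0 0; 0 0 -0.9 0 0 0")

```text
time_s: 14.52
eef_pos: [0.6552, 0.1014, 0.0329]
eef_rot: [-0.009, 0.99, 0.074, 0.121]
wrist_force: [-3.0, -0.2, 2.9]
opening: 0.62
```

>>> step_arm(targets="0 0 0 0 0 0; 0 0 0 0 0 0; 0 0 0 0 0 0; 0 0 0 0 0 0", grip=90)

```text
time_s: 15.02
eef_pos: [0.6551, 0.1014, 0.0325]
eef_rot: [-0.009, 0.99, 0.074, 0.121]
wrist_force: [0.5, -0.5, -0.0]
opening: 0.906
```

>>> step_arm(targets="0 0 -15 0 0 0; 0 0 -40 0 0 0; 0 0 -80 0 0 0; 0 0 -120 0 0 0; -30 0 -150 0 0 0; -50 0 -160 0 0 0; -50 0 -160 0 0 0; -50 0 -160 0 0 0")

```text
time_s: 16.02
eef_pos: [0.5697, 0.0885, 0.1765]
eef_rot: [-0.009, 0.99, 0.074, 0.122]
wrist_force: [-0.3, 0.0, -0.5]
opening: 0.899
```

```bash
python3 look.py 10
```

```text
16.175 0.8981237689606147 th -0.11 yawerr -0.01  xb -101.34 yb 0.28 zb 159.87  F_c [ 0.9 -0.4 -0. ] M [0.01 0.16 0.04]
```

View pics/w10.png

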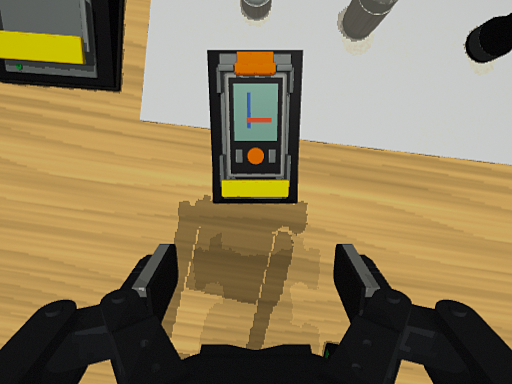

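View pics/st10.png

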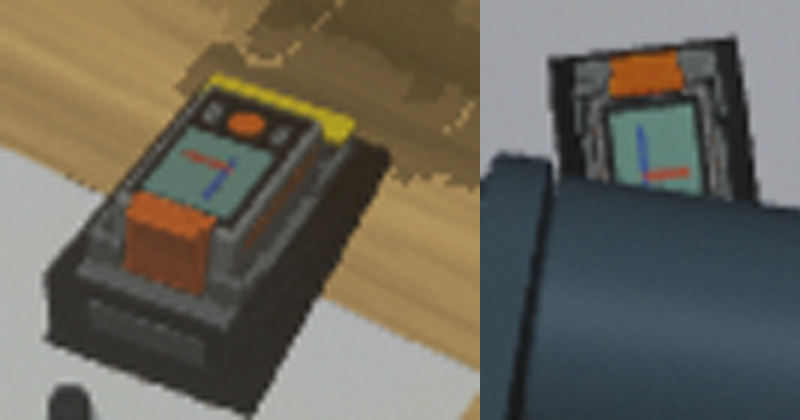

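The receiver lies flat, latch over the head at wrist (255,65) and the foot hidden under the lip (255,188). One last numeric check of pose, latch and bystanders.

```bash
python3 - <<'E'
from h import *
C=pickle.load(open('c0.pkl','rb'));c,s,t,o=pickle.load(open('l10.pkl','rb'))
w=lambda x,y,z:proj(c,CO+Rc@np.array([x,y,z])/1e3).round(1)
print('lip',w(-45,33,12.5),w(-45,-33,12.5),'nose',w(50,17,32),w(50,-17,32),'face home',w(53,27,28),w(53,-27,28),w(-39,27,28),w(-39,-27,28))
z=cv2.resize(c['image'][40:210,195:315],None,fx=4.5,fy=3.5,interpolation=cv2.INTER_NEAREST);z=cv2.resize(c['image'][45:195,200:310],None,fx=4,fy=4,interpolation=cv2.INTER_NEAREST);cv2.imwrite('pics/w10z.png',z[:,:,::-1])
d=np.abs(s['image'].astype(int)-C['scene']['image']).max(2);
for n,(x0,y0,x1,y1) in dict(torch=(140,192,165,236),tube=(184,220,206,260),vial=(222,250,242,280),rf=(250,130,290,166),big=(262,260,358,358)).items(): print(n,(d[y0:y1,x0:x1]>40).mean().round(3))
E
```

```text
lip [221.7 179.4] [289.  179.4] nose [234.7  75.2] [275.8  75.1] face home [222.9  71.6] [287.6  71.5] [226.2 177.8] [284.5 177.7]
torch 0.0
tube 0.0
vial 0.0
rf 0.272
big 0.0
```

View pics/w10z.png

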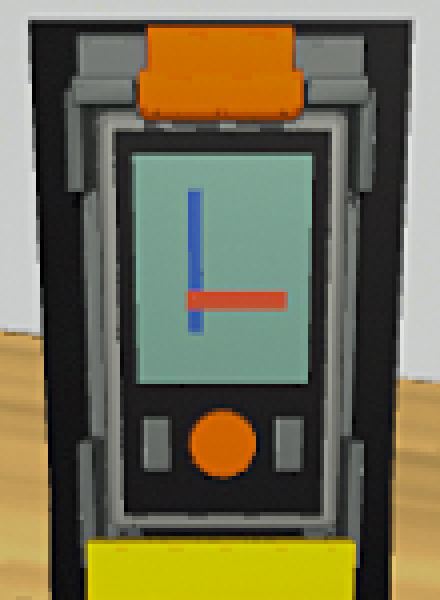

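```bash
python3 - <<'E'
from h import *
C=pickle.load(open('c0.pkl','rb'));c,s,t,o=pickle.load(open('l10.pkl','rb'))
f=lambda im:cv2.resize(im[120:176,235:305],None,fx=5.5,fy=5.5)
cv2.imwrite('pics/rf.png',np.hstack([f(C['scene']['image']),f(s['image'])])[:,:,::-1])
E
```

```text
(no output)
```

View pics/rf.png

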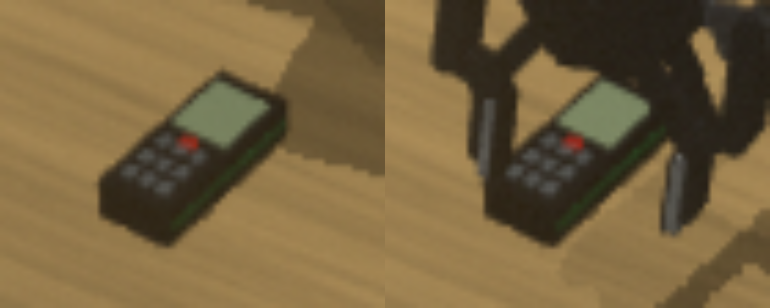

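The rangefinder is in the same place, at crop position (170,160) in both. The image difference was only the gripper in front of it. Handing in.

```bash
python3 -c "
from bench import ticket
print(ticket.hand_in())"
```

```text
the job is handed in; nothing more can be done
None
```

The receiver is docked in the smaller cradle and released, and I handed the job in at about 16 s. I gripped it across its width and hooked the foot under the yellow lip at about 21° head-up. Then I swung the head down under control until the latch snapped.

**Last checks:**
- **Latch:** its nose is back at rest over the head, at image row 74.5 against 75.2 expected.
- **Seating:** the receiver lies flat in the bed, and a light press met firm resistance (10 N). The foot end of the screen face is at row 176.8 against 177.8 expected. The foot is hidden under the lip.
- **Other things on the desk:** the torch, tube, vial and large cradle show no change in the scene image. The rangefinder check first flagged a 27% difference, but a crop showed that was only the gripper in front of it; it has not moved.

**Mishap:** on the first approach the foot touched the lip's front face with about 5 N. I backed off and re-entered, and the receiver did not slip in the grip.

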